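# Hang the oak key pocket on its wall screw

## Task

Hang the small oak key pocket on the screw in the low whitewashed wall: pass the round part of the keyhole in its back plate over the screw head, then pull the pocket down until the screw has pushed the stiff brass catch all the way up, and let go so that it hangs there straight and flat on the wall. Keep the pocket upright and feel for the screw gently, never pushing or pulling harder than about 25 N, and leave the other things where they are.

Things in the scene. Friction and masses are not known exactly. Their poses are not given: they have to be found in the camera images.
- pocket_center (a point): Middle (half-way up) of the loose oak key pocket: 60 mm wide (y), 48 deep (x), 100 high (z up), about 220 g, standing upright on the table. Two full-height oak side walls 6 mm thick, top open, front (-x) open above a 28 mm lip, back (+x) a 5 mm steel plate. Grip it from above across its side walls (along y), about 30 mm above the middle.
- keyhole (a point): Centre of the round part of the pocket's keyhole, on the back plate's outer face, 24 mm behind (+x) and 5 mm above the pocket's middle. Pocket axes: x out of the back (to the wall when hung), z up. Round part 18 mm wide, 22 high, lower corners cut, from 10 mm below to 12 above this point; from its top a slot 9 mm wide runs to 35 mm above this point.
- catch (a joint): Brass catch that slides up in the keyhole's narrow slot, in m: 0 at the start (lower edge 21 mm above the keyhole point), 0.008 fully up at a dead stop (29 mm above). Stiff: it takes about 7 N to move, more than the pocket's weight, and stays where it is left. The screw's shank pushes it up as the pocket is pulled down.
- patch (a point): Centre of the round grey filler patch (48 mm across) on the low wall's front face, 145 mm above the table. x points into the wall, y along it, z up. A steel screw sticks straight out of the patch; its exact place is NOT measured: up to 15 mm to either side (y), up to 4 mm above or below. See or feel for it. Shank 6 mm in diameter, 8 long; head 12 mm in diameter, 4 thick.
- wall_top (a point): Middle of the front top edge of the low whitewashed wall: 260 mm long, 50 thick, 170 high, axes as the patch. The pocket's back plate stops 12 mm off the wall where it meets the screw head, and goes flat on the wall once the head is through the keyhole.
- key_a: Small brass key lying in the oak key box, about 55 mm long; leave alone.
- key_b: Larger steel key lying in the oak key box, about 65 mm long; leave alone. The box (200 x 150 mm, 45 mm high, its lid propped open to about 175 mm) stands on the right.
- tag: Grey plastic mailbox key tag with a steel ring, 70 mm long, 5 mm thick, flat on the table; leave alone.
- carabiner: Steel carabiner, 76 x 44 mm, 8 mm thick, flat on the table; leave alone.
- dish: Terracotta dish, 90 mm across, 30 mm high; leave alone.
- screwdriver: Screwdriver lying on the table, 170 mm long; leave alone.
- padlock: Brass padlock lying flat, 65 x 45 mm, 16 mm thick; leave alone.
There are look-alikes about, which are no part of the job. There is more than one size of the part that bears pocket_center; the job needs the middle-sized.

How it is judged:
On the way, in this order (a step that is already met when the one before it is completed fails the run):
1. the pocket is lifted clear of the table (height (world z) of pocket_center above 0.08 m and value of joint catch below 0.002 m), for 0.2 s.
2. the screw head is through the round part of the keyhole: pocket upright, its back within 5 mm of the wall at the patch, the catch still down (x of keyhole in the frame of patch above -0.005 m and y of keyhole in the frame of patch between -0.02 and 0.02 m and z of keyhole in the frame of patch between -0.045 and 0.012 m and angle between pocket_center's own z axis and vertical below 0.15 rad and value of joint catch below 0.002 m), for 0.1 s.
At the end, for the whole second after the job is handed in: The pocket hangs free on the screw, at rest: catch up at least 6.5 of 8 mm, keyhole point within 5 mm of the wall, upright within 0.15 rad, along the wall within 0.2 rad, keyhole within 20 mm sideways and 45 mm below to 12 mm above the patch centre, pocket middle over 90 mm above the table (x of keyhole in the frame of patch above -0.005 m and y of keyhole in the frame of patch between -0.02 and 0.02 m and z of keyhole in the frame of patch between -0.045 and 0.012 m and angle between pocket_center's own z axis and vertical below 0.15 rad and value of joint catch above 0.0065 m and height (world z) of pocket_center above 0.09 m and angle between the y axis of keyhole and the y axis of patch, either way round below 0.2 rad and linear speed of pocket below 0.02 m/s); the robot touches nothing.
It fails at once if the pocket is pressed or pulled against the screw or the wall with more than 30 N (contact force between pocket and wall above 30 N or contact force between pocket and screw above 30 N).
It fails at once if the pocket is tipped more than 0.6 rad (angle between pocket_center's own z axis and vertical above 0.6 rad).
It fails at once if one of the other things (keys, tag, carabiner, dish, screwdriver, padlock) is moved more than 25 mm (distance of any of key_a, key_b, tag, carabiner, dish, screwdriver, padlock from where it was at the start of the episode above 0.025 m).
It also fails if it takes over 67 s, if anything falls off the work surface, if the arm or the gripper's body presses on something with over 40 N, if the wrist force passes 120 N, or if a joint passes its speed limit or range.

## Robot

A 7-joint arm with a two-finger parallel gripper is mounted at the origin on the work surface. World frame = base frame: x ahead of the robot, y to its left, z up, the work surface at z = 0. Lengths are in m, angles in rad, forces in N, time in s.
With the tool pointing down it reaches from about 0.375 to 0.925 m from the base axis. Payload 3.1 kg.
Tool frame: the origin (TCP) lies midway between the tips of the shut fingers; the grasp point (between the pads) lies 19 mm behind it; z points along the fingers, y is the direction in which the jaws open and shut (so a half turn about z gives the same grasp; the last joint's range is limited). The gripper opens to 85 mm and grips with 20 to 120 N. Pads are 22 mm wide; open, the fingers measure 114 mm over their backs; the gripper's body (76 mm by 85 mm) begins 54 mm behind the grasp point. The pads swing forward as they close: fully open they stand 13 mm farther back than shut.
Start: joints at [-1.321, 0.383, 0.044, 1.598, -0.018, 1.161, -0.05], TCP at [0.222, 0.611, 0.231] pointing down, gripper open.
Joint ranges: [-2.61, 2.61], [-0.41, 2.15], [-1.48, 1.57], [0, 2.5], [-1.57, 4.71], [0.05, 1.97], [-2.85, 2.85]. Speed limits (rad/s): [2.79, 2.79, 3.14, 3.14, 3.14, 3.14, 3.14].

## Interface

Orientations are given as a unit quaternion [w, x, y, z].
In Python, from rig import ctrl gives the robot as it stands. The module is installed in compiled form; this text tells all that it offers.
- The arm moves only by the tool move_arm, never from a script. Its argument "targets" is a list of rows, each an object of numbers: "dx", "dy", "dz": the shift along the tool's x, y, z in m; "wx", "wy", "wz": the turn, a rotation vector about the tool's x, y, z in degrees; "fingers": the opening in per cent of the stroke, from 0 (shut) to 100 (fully open). A call has 1 to 8 rows; each row shifts and turns the commanded pose from where the row before left it, along the tool's axes as they then stand; what a row does not reach is not made up. A row lasts 1/12 s, in which the tool goes at most 41.7 mm and 7.16 degrees, less where a joint would pass 70% of its speed; a pose out of reach is approached as far as the arm can. A call with a gripper value outside its range is refused whole. The fingers move at their own pace and stop on an object; "squeeze" is the grip in N (left out, the last holds). Time passes only in rows, so rows that do not move let the fingers close. It gives the time, the measured TCP pose, the force and the opening at its end, in the units of the state.
- ctrl.read_state(): the state, without advancing time (a new reading comes with each control period).
- ctrl.snapshot(name): name is "scene" or "top" or "wrist"; returns a dict with "pixels" (420x560x3 uint8, blue, green, red), "range_z" (420x560 float32, m along the optical axis (not along the pixel's ray), 0 where there is no reading), "fx", "fy", "cx", "cy" (pixels), "eye" and "orientation" of the camera in the world; the wrist camera has in their place "tool_from_camera" (4x4, takes a point from camera to tool coordinates, whose origin is the TCP and whose axes are the flange's). Camera axes: x right, y down, z forward; pixel columns grow to the right and rows downward; lengths in m; the calibration is good to about 2 mm. A picture is of the moment at which its call begins: read the wrist's pose just before it.
- ctrl.job_done(): hands the job in, once; it reports no verdict.
The state is a dict: "clock": time; "q": joint angles; "joint_velocities": joint speeds; "joint_efforts": joint torques, N m; "eef_pos": TCP position; "tool_rot": TCP orientation; "contact_force": force on the tool from outside, world axes, zero at the start; "torque": the same for the moment, N m; "gripper_width": opening from 0.0 (shut) to 1.0 (fully open).
Only numpy, scipy, OpenCV 4.12 (cv2) and the standard library are available. Lean on these libraries where they do the work, as an engineer would, in place of code of your own. Each camera call takes 0.05 s, during which the arm holds its last target.

## Working session

There is one attempt and no reset: what is moved stays moved. The work goes in short steps, Python scripts to look and compute and a tool call to move; the robot and the scene stay as the last step left them, time stands still between calls to the robot, and variables do not carry over. Pictures are saved under pics/ and viewed, and the job is handed in when it is done.

Besides the shell and the picture viewer there is one more tool, called after "Request:" by a JSON object that holds its "name" and its "arguments". move_arm: Moves the arm, as the interface text tells. Its arguments: {"type":"object","properties":{"targets":{"type":"array","items":{"type":"object","properties":{"dx":{"type":"number"},"dy":{"type":"number"},"dz":{"type":"number"},"wx":{"type":"number"},"wy":{"type":"number"},"wz":{"type":"number"},"fingers":{"type":"number"}}}},"squeeze":{"type":"number"}},"required":["targets"]}

```bash
mkdir -p pics
cat > h.py <<'E'
from rig import ctrl
import numpy as np, cv2, pickle
from scipy.spatial.transform import Rotation as R
def RQ(q): return R.from_quat([q[1],q[2],q[3],q[0]]).as_matrix()
def snap(n,f=None):
    st=ctrl.read_state(); s=ctrl.snapshot(n)
    if 'eye' in s:
        o=np.array(s['orientation']); Rm=RQ(o) if o.size==4 else o.reshape(3,3); s['R']=Rm; s['t']=np.array(s['eye'])
    else:
        T=np.array(s['tool_from_camera']); Rt=RQ(st['tool_rot']); s['R']=Rt@T[:3,:3]; s['t']=Rt@T[:3,3]+np.array(st['eef_pos'])
    if f: cv2.imwrite('pics/'+f+'.png',s['pixels']); pickle.dump(dict(s),open('pics/'+f+'.pkl','wb'))
    return s
def load(f): return pickle.load(open('pics/'+f+'.pkl','rb'))
def pt(s,u,v,z=None):
    z=s['range_z'][int(v),int(u)] if z is None else z
    return s['R']@np.array([(u-s['cx'])/s['fx']*z,(v-s['cy'])/s['fy']*z,z])+s['t']
def cloud(s):
    h,w=s['range_z'].shape; u,v=np.meshgrid(np.arange(w),np.arange(h)); z=s['range_z']
    P=np.stack([(u-s['cx'])/s['fx']*z,(v-s['cy'])/s['fy']*z,z],-1)@s['R'].T+s['t']; P[z<=0]=np.nan
    return P
def plane(s,u,v,ax,val):
    d=s['R']@np.array([(u-s['cx'])/s['fx'],(v-s['cy'])/s['fy'],1]); k=(val-s['t'][ax])/d[ax]; return s['t']+k*d
E
python3 - <<'E'
from h import *
np.set_printoptions(precision=4,suppress=True)
for n in('scene','top','wrist'):
    s=snap(n,n+'0'); print(n,s['t'],s['R'].ravel(),s['fx'])
print(ctrl.read_state())
a=[cv2.imread(f'pics/{n}0.png') for n in('scene','top')]
E
```

```text
scene [1.2965 0.108  0.7274] [-0.2408  0.5737 -0.7829  0.9705  0.1536 -0.1859  0.0136 -0.8045 -0.5937] 534.4833295690852
top [ 0.4141 -0.0911  1.0277] [-0.0105 -0.9929  0.1181 -0.9998  0.0126  0.0166 -0.0179 -0.1179 -0.9929] 461.174530216003
wrist [0.161  0.633  0.3727] [ 0.341   0.9083  0.2422  0.94   -0.329  -0.09   -0.002   0.2584 -0.966 ] 328.76904305438165
{'clock': 0.15, 'q': array([-1.3208,  0.3836,  0.0438,  1.5992, -0.0179,  1.1612, -0.0499]), 'joint_velocities': array([ 0.0014, -0.0007,  0.0013, -0.0039,  0.0004,  0.0002,  0.0002]), 'joint_efforts': array([  0.002 , -43.405 ,   1.0269, -24.9982,   0.0107,   0.0072,
        -0.    ]), 'eef_pos': array([0.2212, 0.6104, 0.2302]), 'tool_rot': array([-0.0001,  0.173 ,  0.9849, -0.0011]), 'contact_force': array([-0.6961, -0.6709,  0.3818]), 'torque': array([-0.0005, -0.0182, -0.0036]), 'gripper_width': 1.0009965494166666}
```

View pics/scene0.png

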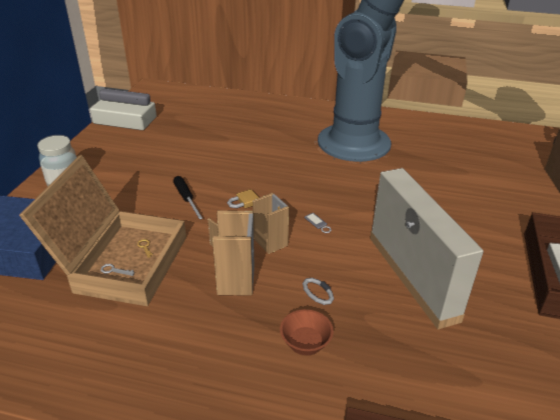

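View pics/top0.png

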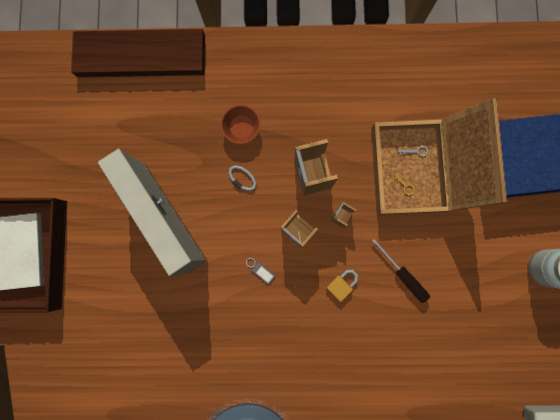

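View pics/wrist0.png

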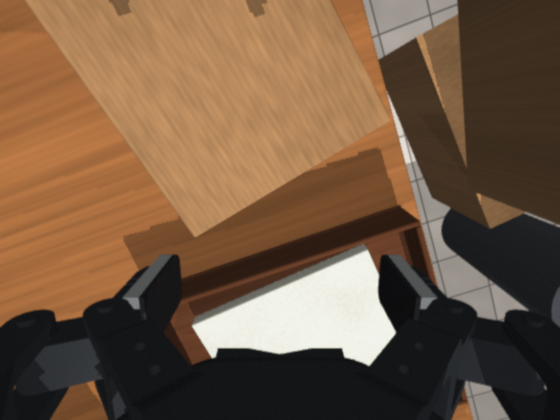

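Run:
```python
from h import *
np.set_printoptions(precision=4,suppress=True)
s=load('top0');P=cloud(s)
for n,(u0,u1,v0,v1) in dict(big=(290,345,132,195),mid=(275,325,203,250),small=(328,362,198,230),wall=(95,210,145,280)).items():
    Q=P[v0:v1,u0:u1].reshape(-1,3); Q=Q[np.isfinite(Q).all(1)]
    zt=np.nanpercentile(Q[:,2],99.5); 
    T=Q[Q[:,2]>zt-0.012]
    r=cv2.minAreaRect((T[:,:2]*1000).astype(np.float32)); print(n,'ztop',zt,len(T),r, cv2.boxPoints(r).ravel())
def crop(f,b,k,o):
    im=cv2.imread(f'pics/{f}.png')[b[2]:b[3],b[0]:b[1]]; cv2.imwrite(f'pics/{o}.png',cv2.resize(im,None,fx=k,fy=k,interpolation=cv2.INTER_CUBIC))
crop('top0',(265,365,130,255),4,'c_top'); crop('scene0',(195,305,170,300),4,'c_sc'); crop('top0',(95,215,140,285),4,'c_wall'); crop('scene0',(365,475,160,320),3,'c_wall2')
a=cv2.imread('pics/c_top.png');b=cv2.imread('pics/c_sc.png');
```

```text
big ztop 0.13886066634508248 445 ((591.5789184570312, -147.66143798828125), (82.50531005859375, 65.81249237060547), 13.223592758178711) [ 543.8928 -125.0643  558.9474 -189.1318  639.2651 -170.2585  624.2104
 -106.1911]
mid ztop 0.10211302416406634 211 ((465.9739990234375, -112.63092041015625), (60.053672790527344, 47.67431640625), 47.78694534301758) [ 428.1443 -118.8544  463.4543 -150.8863  503.8037 -106.4074  468.4937
  -74.3756]
small ztop 0.06949205230723281 100 ((496.6480407714844, -208.78338623046875), (31.86115074157715, 40.35003662109375), 58.26577377319336) [ 471.1101 -211.7206  505.4277 -232.9439  522.186  -205.8461  487.8684
 -184.6228]
wall ztop 0.17255326890325412 3704 ((497.7333068847656, 180.97889709472656), (260.8504333496094, 51.02578353881836), 33.21428298950195) [374.6407 130.8804 402.5912  88.1908 620.8259 231.0774 592.8754 273.7669]
```

View pics/c_top.png

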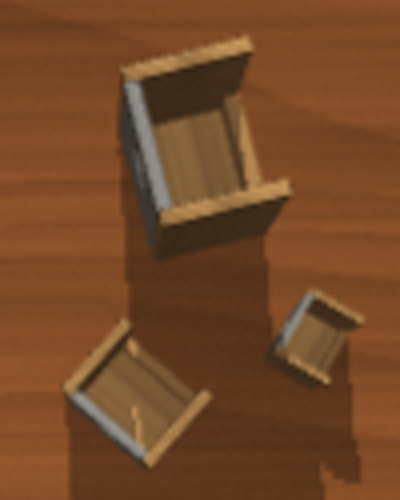

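View pics/c_sc.png

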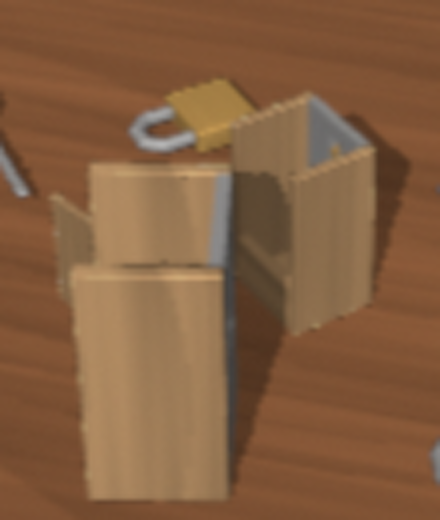

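View pics/c_wall.png

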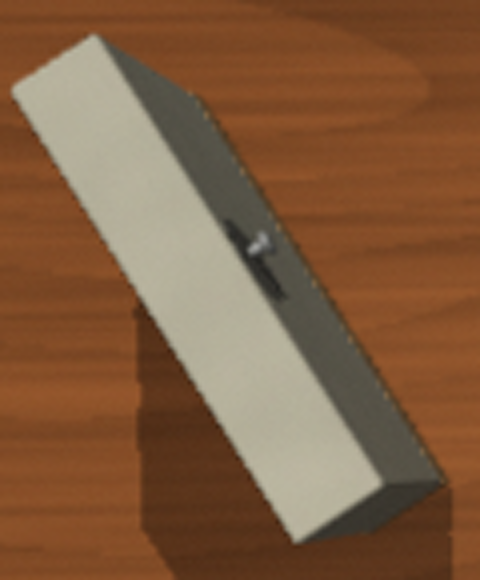

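View pics/c_wall2.png

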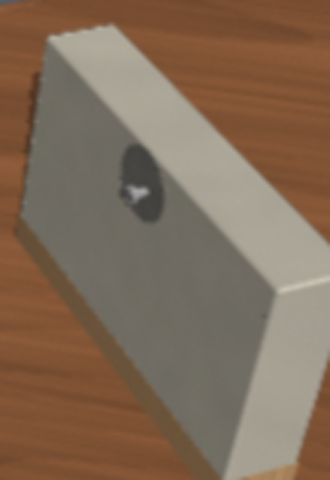

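The middle-sized pocket is at top (298,228): its rim measures 60x48 mm and it is 102 mm high. The other two are the large one at (316,163), 139 mm high, and the small one at (344,214), 69 mm high. Its steel back is on the lower left, facing -x+y. Next I'll measure the screw on the wall, at top about (160,201) and scene about (410,224).

```bash
cat >> h.py <<'E'
def wallframe(c,yaw): 
    x=np.array([np.cos(yaw),np.sin(yaw),0]); z=np.array([0,0,1.]); y=np.cross(z,x); return np.stack([x,y,z]),np.array(c)
E
python3 - <<'E'
from h import *
np.set_printoptions(precision=1,suppress=True,linewidth=180)
W,c=wallframe([.5117,.1596,0],np.deg2rad(123.2))
for n,b in (('scene0',(395,425,205,242)),('top0',(145,175,188,218))):
    s=load(n);P=(cloud(s)-c)@W.T*1000
    # wall front fit: points with z 20..160
    m=(P[...,2]>40)&(P[...,2]<125)&(abs(P[...,0])<12)&(abs(P[...,1])<120)
    Q=P[m]; A=np.c_[Q[:,1],Q[:,2],np.ones(len(Q))]; print(n,len(Q),'x=a y+b z+c',np.linalg.lstsq(A,Q[:,0],rcond=None)[0]*[1000,1000,1])
    v,u=np.mgrid[b[2]:b[3],b[0]:b[1]]
    p=P[b[2]:b[3],b[0]:b[1]]
    k=(p[...,0]<-4)&(p[...,0]>-20)&(p[...,2]>120)&(p[...,2]<170)
    for r in np.c_[u[k],v[k],p[k]]: print(r)
    s2=s['pixels'][b[2]:b[3],b[0]:b[1]]
    # dark patch centre
    g=cv2.cvtColor(s['pixels'],cv2.COLOR_BGR2GRAY)
    inwall=(abs(P[...,0])<5)&(abs(P[...,1])<60)&(P[...,2]>110)&(P[...,2]<168)
    print('gray med',np.median(g[inwall]),np.percentile(g[inwall],5))
    d=inwall&(g<0.75*np.median(g[inwall])); print('patch',d.sum(),P[d].min(0),P[d].max(0),P[d].mean(0))
E
```

```text
scene0 2906 x=a y+b z+c [-0.7 -1.4  1.4]
[407.  222.  -10.9  -1.  146.4]
[408.  222.  -10.4  -3.2 148. ]
[409.  222.   -9.8  -5.2 149.3]
[410.  222.   -7.9  -5.5 149.1]
[407.  223.  -11.3  -2.1 145.2]
[408.  223.  -11.1  -4.7 147. ]
[409.  223.  -10.1  -6.2 147.9]
[410.  223.   -8.   -6.2 147.4]
[411.  223.   -4.   -3.7 144.5]
[407.  224.  -10.6  -1.8 142.5]
[408.  224.   -9.8  -3.5 143.6]
[409.  224.  -12.2  -9.5 148.6]
[410.  224.  -10.3  -9.8 148.4]
[411.  224.   -5.6  -6.4 144.7]
[407.  225.  -10.6  -2.3 140.6]
[408.  225.   -9.6  -3.8 141.4]
[409.  225.  -11.8  -9.6 146.4]
[410.  225.  -10.4 -10.5 146.7]
[411.  225.   -7.9 -10.  145.7]
[407.  226.  -10.8  -3.1 138.9]
[408.  226.   -9.4  -4.1 139.4]
[409.  226.  -11.1  -9.2 143.7]
[410.  226.   -8.1  -8.  142. ]
[411.  226.   -7.5 -10.  143.4]
[408.  227.  -10.2  -5.8 138.6]
[409.  227.  -10.9  -9.4 141.5]
[410.  227.  -10.  -11.1 142.6]
gray med 106.0 67.0
patch 214 [ -1.7 -21.8 122. ] [  3.1  23.3 165.9] [  0.7   0.8 145.8]
top0 764 x=a y+b z+c [-0.  -1.5  1.2]
[160.  198.  -10.1  -8.8 144.2]
[161.  198.  -10.7  -9.3 138. ]
[159.  199.   -8.1  -7.2 148.3]
[160.  199.   -9.7  -6.  148.5]
[161.  199.  -11.6  -4.6 150. ]
[159.  200.   -5.9  -7.3 141.3]
[160.  200.   -8.1  -5.3 145. ]
[161.  200.  -10.2  -3.4 148. ]
[162.  200.  -11.   -3.6 143. ]
[158.  201.   -4.1  -5.5 146.2]
[159.  201.   -5.5  -4.7 145. ]
[160.  201.   -6.8  -4.  143.6]
[161.  201.   -8.7  -2.5 145.3]
[162.  201.  -10.5  -1.2 146.1]
[163.  201.  -10.9  -2.  138.6]
[159.  202.   -4.4  -3.1 144.9]
[160.  202.   -6.1  -1.9 145.1]
[161.  202.   -7.9  -0.5 146.4]
[162.  202.   -9.   -0.3 143.2]
[163.  202.  -10.8   1.1 144.2]
[162.  203.   -7.6   1.  141.3]
gray med 81.0 45.0
patch 65 [ -0.5 -22.5 113.6] [  1.4  21.4 161.1] [  0.5  -0.3 140.2]
```

The screw is roughly at y=-4 and z=145 on the wall frame. I'll move above the front of the wall with the tool aligned to it, for a close wrist view from above.

Request:
{"name": "move_arm", "arguments": {"targets": [{"dx": -0.031, "dy": -0.0235}, {"dx": -0.031, "dy": -0.0235}, {"dx": -0.031, "dy": -0.0235}, {"dx": -0.031, "dy": -0.0235}, {"dx": -0.031, "dy": -0.0235}, {"dx": -0.031, "dy": -0.0235}, {"dx": -0.031, "dy": -0.0235}, {"dx": -0.031, "dy": -0.0235}]}}

```text
validation failed for argument at $.ta...
```

Request:
{"name": "move_arm", "arguments": {"targets": [{"dx": -0.031, "dy": -0.0235}, {"dx": -0.031, "dy": -0.0235}, {"dx": -0.031, "dy": -0.0235}, {"dx": -0.031, "dy": -0.0235}, {"dx": -0.031, "dy": -0.0235}, {"dx": -0.031, "dy": -0.0235}, {"dx": -0.031, "dy": -0.0235}, {"dx": -0.031, "dy": -0.0235}]}}

```text
validation failed for argument at $.ta...
```

Request:
{"name": "move_arm", "arguments": {"targets": [{"wz": 6.13}, {"wz": 6.13}, {"wz": 6.13}, {"wz": 6.13}, {"wz": 6.13}, {"wz": 6.13}, {}, {}]}}

```text
validation failed for argument at $.ta...
```

```bash
cat >> h.py <<'E'
W,c=wallframe([.5117,.1596,0],np.deg2rad(123.2))
def info():
    st=ctrl.read_state(); M=RQ(st['tool_rot']); p=np.array(st['eef_pos'])
    print('t',round(st['clock'],2),'tcp',p.round(4),'yaw toolx',np.rad2deg(np.arctan2(M[1,0],M[0,0])).round(2),'toolz',M[:,2].round(4),'wall mm',((p-c)@W.T*1000).round(1),'F',np.round(st['contact_force'],1),'Fw',(W@np.array(st['contact_force'])).round(1),'T',np.round(st['torque'],2),'g',round(st['gripper_width'],3),'q',np.round(st['q'],2))
    return st
E
python3 - <<'E'
from h import *
info(); s=snap('wrist','wr1')
E
```

```text
t 0.15 tcp [0.2212 0.6104 0.2302] yaw toolx 160.08 toolz [-6.e-04 -2.e-03 -1.e+00] wall mm [536.2  -3.8 230.2] F [-0.7 -0.7  0.4] Fw [-0.2  0.9  0.4] T [-0.   -0.02 -0.  ] g 1.001 q [-1.32  0.38  0.04  1.6  -0.02  1.16 -0.05]
```

View pics/wr1.png

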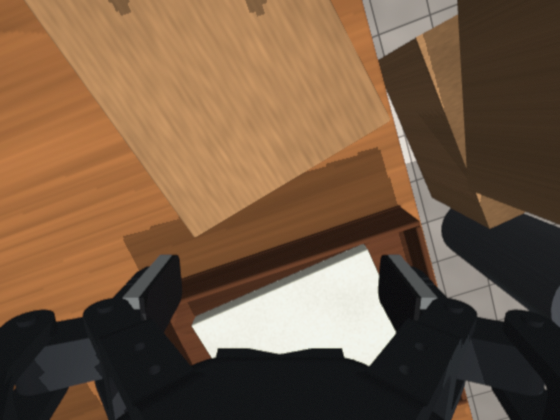

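Request:
{"name": "move_arm", "arguments": {"targets": [{"dx": -0.031, "dy": -0.0235, "dz": 0, "wx": 0, "wy": 0, "wz": 0, "fingers": 100}, {"dx": -0.031, "dy": -0.0235, "dz": 0, "wx": 0, "wy": 0, "wz": 0, "fingers": 100}]}}

```text
clock: 0.37
eef_pos: [0.2608, 0.5472, 0.2306]
tool_rot: [-0.001, 0.169, 0.986, 0.0]
contact_force: [1.4, -0.3, -0.3]
gripper_width: 0.995
```

Request:
{"name": "move_arm", "arguments": {"targets": [{"dx": -0.031, "dy": -0.0235, "dz": 0, "wx": 0, "wy": 0, "wz": 0, "fingers": 100}, {"dx": -0.031, "dy": -0.0235, "dz": 0, "wx": 0, "wy": 0, "wz": 0, "fingers": 100}, {"dx": -0.031, "dy": -0.0235, "dz": 0, "wx": 0, "wy": 0, "wz": 0, "fingers": 100}, {"dx": -0.031, "dy": -0.0235, "dz": 0, "wx": 0, "wy": 0, "wz": 0, "fingers": 100}, {"dx": -0.031, "dy": -0.0235, "dz": 0, "wx": 0, "wy": 0, "wz": 0, "fingers": 100}, {"dx": -0.031, "dy": -0.0235, "dz": 0, "wx": 0, "wy": 0, "wz": 0, "fingers": 100}, {"dx": -0.031, "dy": -0.0235, "dz": 0, "wx": 0, "wy": 0, "wz": 0, "fingers": 100}, {"dx": -0.031, "dy": -0.0235, "dz": 0, "wx": 0, "wy": 0, "wz": 0, "fingers": 100}]}}

```text
clock: 1.03
eef_pos: [0.4334, 0.2827, 0.2313]
tool_rot: [-0.0, 0.173, 0.985, 0.0]
contact_force: [-0.0, 1.0, -0.4]
gripper_width: 0.999
```

Request:
{"name": "move_arm", "arguments": {"targets": [{"dx": -0.031, "dy": -0.0235, "dz": 0, "wx": 0, "wy": 0, "wz": 0, "fingers": 100}, {"dx": -0.031, "dy": -0.0235, "dz": 0, "wx": 0, "wy": 0, "wz": 0, "fingers": 100}, {"dx": -0.031, "dy": -0.0235, "dz": 0, "wx": 0, "wy": 0, "wz": 0, "fingers": 100}, {"dx": -0.031, "dy": -0.0235, "dz": 0, "wx": 0, "wy": 0, "wz": 0, "fingers": 100}, {"dx": -0.031, "dy": -0.0235, "dz": 0, "wx": 0, "wy": 0, "wz": 0, "fingers": 100}, {"dx": -0.031, "dy": -0.0235, "dz": 0, "wx": 0, "wy": 0, "wz": 0, "fingers": 100}]}}

```text
clock: 1.53
eef_pos: [0.5603, 0.0869, 0.2313]
tool_rot: [0.0, 0.173, 0.985, 0.0]
contact_force: [1.1, 0.3, -0.2]
gripper_width: 1.0
```

Request:
{"name": "move_arm", "arguments": {"targets": [{"dx": 0, "dy": 0, "dz": 0, "wx": 0, "wy": 0, "wz": 6.13, "fingers": 100}, {"dx": 0, "dy": 0, "dz": 0, "wx": 0, "wy": 0, "wz": 6.13, "fingers": 100}, {"dx": 0, "dy": 0, "dz": 0, "wx": 0, "wy": 0, "wz": 6.13, "fingers": 100}, {"dx": 0, "dy": 0, "dz": 0, "wx": 0, "wy": 0, "wz": 6.13, "fingers": 100}, {"dx": 0, "dy": 0, "dz": 0, "wx": 0, "wy": 0, "wz": 6.13, "fingers": 100}, {"dx": 0, "dy": 0, "dz": 0, "wx": 0, "wy": 0, "wz": 6.13, "fingers": 100}, {"dx": 0, "dy": 0, "dz": 0, "wx": 0, "wy": 0, "wz": 0, "fingers": 100}, {"dx": 0, "dy": 0, "dz": 0, "wx": 0, "wy": 0, "wz": 0, "fingers": 100}]}}

```text
clock: 2.2
eef_pos: [0.5595, 0.0887, 0.2311]
tool_rot: [-0.0, 0.474, 0.881, -0.0]
contact_force: [-0.1, 0.6, -0.2]
gripper_width: 1.002
```

Run:
```python
from h import *
info(); s=snap('wrist','wr2')
```

```text
t 2.2 tcp [0.5595 0.0887 0.2311] yaw toolx 123.46 toolz [-4.e-04 -2.e-04 -1.e+00] wall mm [-85.5  -1.1 231.1] F [-0.1  0.6 -0.2] Fw [ 0.6 -0.2 -0.2] T [0.01 0.02 0.02] g 1.002 q [-0.67  0.24  0.51  1.82 -0.13  1.11  0.47]
```

View pics/wr2.png

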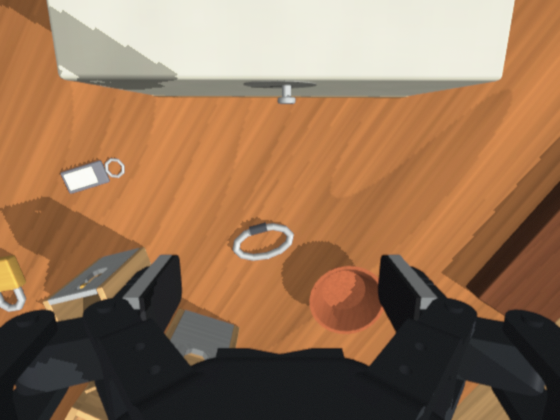

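The wrist view shows the screw at (288,95), just right of the patch centre (280,85), and the wall edge runs level across the image. Now I'll measure it.

Run:
```python
from h import *
np.set_printoptions(precision=1,suppress=True,linewidth=200)
s=load('wr2'); Pw=cloud(s); P=(Pw-c)@W.T*1000
m=(P[...,2]>160)&(P[...,2]<180); T=Pw[m]
r=cv2.minAreaRect((T[:,:2]*1000).astype(np.float32)); print('wall top',T[:,2].mean(),r)
# front edge line
E=[]
for u in range(80,500,4):
    col=np.where(m[:,u])[0]
    if len(col): E.append(P[col.max(),u])
E=np.array(E); pf=np.polyfit(E[:,1],E[:,0],1); print('front edge x=',pf,'deg',np.rad2deg(np.arctan(pf[0])),'y range',E[:,1].min(),E[:,1].max())
k=(P[...,0]<-3)&(P[...,0]>-22)&(P[...,2]>125)&(P[...,2]<165)
v,u=np.where(k)
for r in range(v.min(),v.max()+1):
    q=k[r]; uu=np.where(q)[0]
    if len(uu): print(r,uu.min(),uu.max(),P[r,uu.min()],P[r,uu.max()],np.median(P[r,uu],0))
cv2.imwrite('pics/c_scr.png',cv2.resize(s['pixels'][70:115,230:340],None,fx=7,fy=7,interpolation=cv2.INTER_CUBIC))
```

```text
wall top 0.16997278532404222 ((501.6820068359375, 178.2171630859375), (259.9384460449219, 42.619171142578125), 33.487369537353516)
front edge x= [-0.   0.4] deg -0.05610569569215456 y range -128.33010692292194 117.34491545821486
90 282 290 [ -3.   -3.3 143. ] [ -3.   -8.6 143. ] [ -3.2  -5.9 144.8]
91 282 290 [ -3.6  -3.3 142.2] [ -3.7  -8.6 143.5] [ -3.8  -5.9 144.6]
92 282 290 [ -4.4  -3.3 144. ] [ -4.4  -8.6 144.2] [ -4.5  -5.9 145.5]
93 282 290 [ -5.   -3.3 143.5] [ -5.   -8.6 143.9] [ -5.   -5.9 144.3]
94 282 290 [ -5.6  -3.3 143. ] [ -5.6  -8.6 143.4] [ -5.7  -5.9 144.5]
95 282 290 [ -6.3  -3.3 144.1] [ -6.2  -8.6 143.9] [ -6.3  -5.9 144.2]
96 282 290 [ -6.9  -3.3 144.4] [ -6.9  -8.6 144.9] [ -6.9  -5.9 144.7]
97 280 292 [ -7.6  -2.  145.4] [ -7.6  -9.9 145.5] [ -7.7  -5.9 147.4]
98 278 294 [ -8.2  -0.6 145.2] [ -8.2 -11.2 145. ] [ -8.3  -5.9 147. ]
99 278 294 [ -8.8  -0.6 144.4] [ -8.9 -11.2 146. ] [ -9.   -5.9 147.4]
100 278 294 [ -9.5  -0.7 145.7] [ -9.4 -11.3 145.1] [ -9.6  -5.9 147.2]
101 278 294 [-10.1  -0.7 145.1] [-10.  -11.3 144.4] [-10.2  -5.9 147.2]
102 278 294 [-10.7  -0.6 142.9] [-10.7 -11.3 144.4] [-10.8  -5.9 147.4]
103 278 294 [-11.3  -0.6 141.8] [-11.2 -11.4 142.2] [-11.4  -5.9 146.5]
```

View pics/c_scr.png

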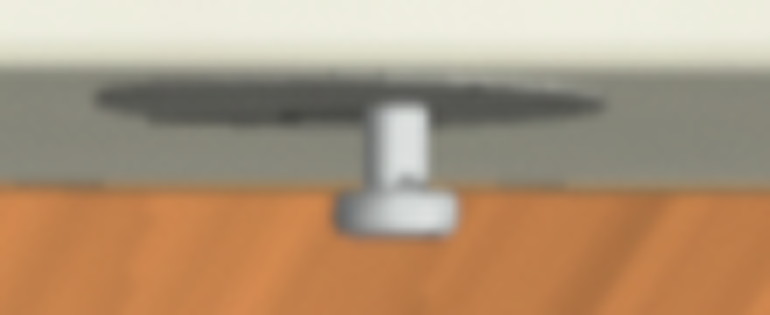

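Screw axis on the wall frame: y=-6 mm, z≈141.5 mm. Its head outer face is at x≈-11.5. Next I'll move over the pocket and align the yaw.

Request:
{"name": "move_arm", "arguments": {"targets": [{"dx": -0.0194, "dy": -0.0315, "dz": 0, "wx": 0, "wy": 0, "wz": 0, "fingers": 100}, {"dx": -0.0194, "dy": -0.0315, "dz": 0, "wx": 0, "wy": 0, "wz": 0, "fingers": 100}, {"dx": -0.0194, "dy": -0.0315, "dz": 0, "wx": 0, "wy": 0, "wz": 0, "fingers": 100}, {"dx": -0.0194, "dy": -0.0315, "dz": 0, "wx": 0, "wy": 0, "wz": 0, "fingers": 100}, {"dx": -0.0194, "dy": -0.0315, "dz": 0, "wx": 0, "wy": 0, "wz": 0, "fingers": 100}, {"dx": -0.0194, "dy": -0.0315, "dz": 0, "wx": 0, "wy": 0, "wz": 0, "fingers": 100}]}}

```text
clock: 2.75
eef_pos: [0.4646, -0.114, 0.2314]
tool_rot: [0.0, 0.474, 0.881, 0.0]
contact_force: [0.3, -1.3, 0.3]
gripper_width: 0.999
```

Request:
{"name": "move_arm", "arguments": {"targets": [{"dx": 0, "dy": 0, "dz": 0, "wx": 0, "wy": 0, "wz": -7.1, "fingers": 100}, {"dx": 0, "dy": 0, "dz": 0, "wx": 0, "wy": 0, "wz": -7.1, "fingers": 100}, {"dx": 0, "dy": 0, "dz": 0, "wx": 0, "wy": 0, "wz": 0, "fingers": 100}, {"dx": 0, "dy": 0, "dz": 0, "wx": 0, "wy": 0, "wz": 0, "fingers": 100}]}}

```text
clock: 3.08
eef_pos: [0.4656, -0.1124, 0.2314]
tool_rot: [0.0, 0.363, 0.932, 0.0]
contact_force: [0.5, -0.4, -0.3]
gripper_width: 0.999
```

Run:
```python
from h import *
np.set_printoptions(precision=1,suppress=True,linewidth=200)
info(); s=snap('wrist','wr3'); P=cloud(s)*1000
m=(P[...,2]>92)&(P[...,2]<108)&(np.hypot(P[...,0]-466,P[...,1]+112.6)<48)
Q=P[m]; r=cv2.minAreaRect(Q[:,:2].astype(np.float32)); print(Q[:,2].mean(),len(Q),r,cv2.boxPoints(r).ravel())
v,u=np.where(m); print(u.min(),u.max(),v.min(),v.max())
```

```text
t 3.08 tcp [ 0.5 -0.1  0.2] yaw toolx 137.38 toolz [ 0.  0. -1.] wall mm [-202.4  187.5  231.4] F [ 0.5 -0.4 -0.3] Fw [-0.6 -0.2 -0.3] T [-0.  0. -0.] g 0.999 q [-0.5  0.   0.7  2.  -0.   1.1  1. ]
99.4065476606967 1243 ((467.8172302246094, -112.1591796875), (59.82846450805664, 48.07124328613281), 48.377445220947266) [ 430.  -118.6  465.9 -150.5  505.7 -105.8  469.7  -73.8]
245 315 168 224
```

View pics/wr3.png

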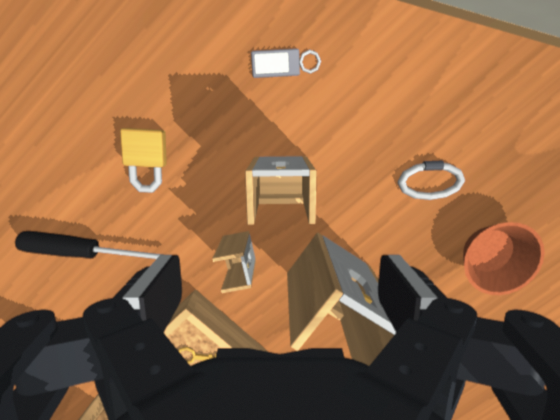

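The wrist view shows the pocket at (280,190), square to the jaws, with the steel plate toward the camera at the top. The centre is (467.7,-112.2) and the rim is 59.8x48.1 mm, as described. I'll descend and grip.

Request:
{"name": "move_arm", "arguments": {"targets": [{"dx": -0.0015, "dy": 0.0013, "dz": 0.03, "wx": 0, "wy": 0, "wz": -1.0, "fingers": 100}, {"dx": 0, "dy": 0, "dz": 0.035, "wx": 0, "wy": 0, "wz": 0, "fingers": 100}, {"dx": 0, "dy": 0, "dz": 0.035, "wx": 0, "wy": 0, "wz": 0, "fingers": 100}, {"dx": 0, "dy": 0, "dz": 0.035, "wx": 0, "wy": 0, "wz": 0, "fingers": 100}, {"dx": 0, "dy": 0, "dz": 0.02, "wx": 0, "wy": 0, "wz": 0, "fingers": 100}, {"dx": 0, "dy": 0, "dz": 0.014, "wx": 0, "wy": 0, "wz": 0, "fingers": 100}, {"dx": 0, "dy": 0, "dz": 0, "wx": 0, "wy": 0, "wz": 0, "fingers": 100}]}}

```text
clock: 3.72
eef_pos: [0.4648, -0.1113, 0.059]
tool_rot: [-0.004, 0.354, 0.935, -0.002]
contact_force: [-0.3, -0.4, 0.4]
gripper_width: 0.998
```

Request:
{"name": "move_arm", "arguments": {"targets": [{"dx": 0, "dy": 0, "dz": 0, "wx": 0, "wy": 0, "wz": 0, "fingers": 40}, {"dx": 0, "dy": 0, "dz": 0, "wx": 0, "wy": 0, "wz": 0, "fingers": 40}, {"dx": 0, "dy": 0, "dz": 0, "wx": 0, "wy": 0, "wz": 0, "fingers": 40}, {"dx": 0, "dy": 0, "dz": 0, "wx": 0, "wy": 0, "wz": 0, "fingers": 40}, {"dx": 0, "dy": 0, "dz": 0, "wx": 0, "wy": 0, "wz": 0, "fingers": 40}, {"dx": 0, "dy": 0, "dz": 0, "wx": 0, "wy": 0, "wz": 0, "fingers": 40}, {"dx": 0, "dy": 0, "dz": 0, "wx": 0, "wy": 0, "wz": 0, "fingers": 40}, {"dx": 0, "dy": 0, "dz": 0, "wx": 0, "wy": 0, "wz": 0, "fingers": 40}], "squeeze": 50}}

```text
clock: 4.38
eef_pos: [0.469, -0.1127, 0.0635]
tool_rot: [0.001, 0.354, 0.935, 0.001]
contact_force: [-0.5, -0.6, 7.0]
gripper_width: 0.698
```

Run:
```python
from h import *
info(); s=snap('wrist','wr4')
```

```text
t 4.38 tcp [ 0.469  -0.1127  0.0635] yaw toolx 138.48 toolz [ 2.8e-03  3.0e-04 -1.0e+00] wall mm [-204.4  184.8   63.5] F [-0.5 -0.6  7. ] Fw [-0.2  0.8  7. ] T [ 0.2  -0.   -0.01] g 0.698 q [-0.37  0.35  0.59  2.14 -0.29  0.72  1.26]
```

View pics/wr4.png

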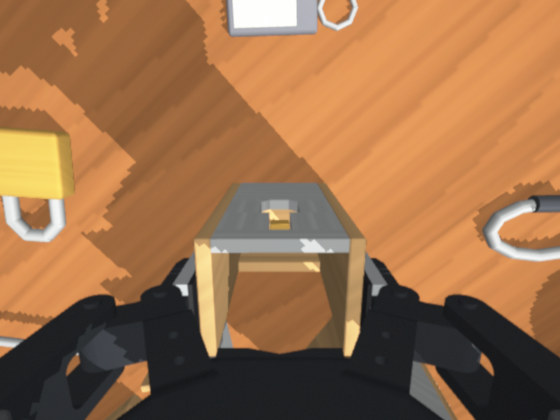

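The grip holds at 59 mm, and the catch shows down in the slot at (280,218). Now I'll lift.

Request:
{"name": "move_arm", "arguments": {"targets": [{"dx": 0, "dy": 0, "dz": -0.01, "wx": 0, "wy": 0, "wz": 0, "fingers": 40}, {"dx": 0, "dy": 0, "dz": -0.02, "wx": 0, "wy": 0, "wz": 0, "fingers": 40}, {"dx": 0, "dy": 0, "dz": -0.03, "wx": 0, "wy": 0, "wz": 0, "fingers": 40}, {"dx": 0, "dy": 0, "dz": -0.03, "wx": 0, "wy": 0, "wz": 0, "fingers": 40}, {"dx": 0, "dy": 0, "dz": -0.02, "wx": 0, "wy": 0, "wz": 0, "fingers": 40}, {"dx": 0, "dy": 0, "dz": 0, "wx": 0, "wy": 0, "wz": 0, "fingers": 40}, {"dx": 0, "dy": 0, "dz": 0, "wx": 0, "wy": 0, "wz": 0, "fingers": 40}, {"dx": 0, "dy": 0, "dz": 0, "wx": 0, "wy": 0, "wz": 0, "fingers": 40}]}}

```text
clock: 5.1
eef_pos: [0.4661, -0.112, 0.1712]
tool_rot: [-0.001, 0.354, 0.935, -0.0]
contact_force: [0.0, 0.6, -2.1]
gripper_width: 0.691
```

Request:
{"name": "move_arm", "arguments": {"targets": [{"dx": 0, "dy": 0, "dz": 0, "wx": 0, "wy": 0, "wz": 5.0, "fingers": 40}, {"dx": 0, "dy": 0, "dz": 0, "wx": 0, "wy": 0, "wz": 5.0, "fingers": 40}, {"dx": 0, "dy": 0, "dz": 0, "wx": 0, "wy": 0, "wz": 5.2, "fingers": 40}, {"dx": 0, "dy": 0, "dz": 0, "wx": 0, "wy": 0, "wz": 0, "fingers": 40}, {"dx": 0, "dy": 0, "dz": 0, "wx": 0, "wy": 0, "wz": 0, "fingers": 40}, {"dx": 0, "dy": 0, "dz": 0, "wx": 0, "wy": 0, "wz": 0, "fingers": 40}]}}

```text
clock: 5.6
eef_pos: [0.4666, -0.1124, 0.1712]
tool_rot: [-0.001, 0.474, 0.88, -0.001]
contact_force: [-0.7, -0.3, -1.7]
gripper_width: 0.695
```

```bash
cat > pk.py <<'E'
from h import *
np.set_printoptions(precision=1,suppress=True,linewidth=200)
import sys
st=info(); s=snap('wrist',sys.argv[1]); P=cloud(s); M=RQ(st['tool_rot']); p=np.array(st['eef_pos'])
L=(P-p)@M*1000  # tool coords
m=(abs(L[...,0])<45)&(abs(L[...,1])<36)&(L[...,2]<-20)&(L[...,2]>-48)
m[:,:195]=0;m[:,368:]=0
Q=L[m]; zt=np.percentile(Q[:,2],3); print('top z tool',zt,np.median(Q[:,2]))
# steel plate rows: top rim pixels: plate outer/inner edges along columns
for u in (255,270,290,305):
    col=[(v,L[v,u].round(1)) for v in range(165,300) if np.isfinite(L[v,u,0])]
    prev=None
    for v,l in col:
        if prev is not None and np.linalg.norm(l-prev)>4: print(u,v,prev,l)
        prev=l
for v in (240,260,290):
    prev=None
    for u in range(180,385):
        l=L[v,u].round(1)
        if prev is not None and np.linalg.norm(l-prev)>5: print('row',v,u,prev,l)
        prev=l
E
python3 pk.py wr5
```

```text
t 5.6 tcp [ 0.5 -0.1  0.2] yaw toolx 123.4 toolz [-0. -0. -1.] wall mm [-202.9  186.7  171.2] F [-0.7 -0.3 -1.7] Fw [ 0.2  0.8 -1.7] T [0. 0. 0.] g 0.695 q [-0.5  0.1  0.7  2.1 -0.1  0.9  0.8]
top z tool -38.07512007216346 -36.04005902291646
255 183 [  4.5 -22.9 170.6] [ 24.7 -14.6  62.3]
255 253 [ 19.3  -7.7 -35.6] [-17.2 -14.5  48.6]
255 272 [-22.4 -13.5  34.2] [-73.6 -21.9 135.9]
255 298 [-80.7 -19.7 104. ] [-114.8  -24.4  159.8]
270 183 [  4.3  -8.4 171.2] [24.8 -5.1 61.7]
270 184 [24.8 -5.1 61.7] [25.  -5.  57.6]
270 210 [19.9 -3.9 18.3] [ 8.5 -5.1 56.6]
270 221 [ 1.5 -5.2 58. ] [ 23.8  -3.  -13.9]
270 230 [ 22.   -2.9 -18.7] [ 24.6  -2.6 -27.4]
270 253 [ 19.8  -2.4 -36.7] [-17.5  -5.1  49.3]
270 272 [-22.3  -4.7  34. ] [-91.   -9.1 170.8]
290 183 [  4.3  11.  171.7] [24.9  7.5 61.6]
290 195 [24.5  6.6 32.2] [24.9  6.5 28.2]
290 210 [20.1  6.2 17.6] [ 8.1  7.6 58.3]
290 212 [ 7.7  7.5 57.2] [24.8  5.5 -4.2]
290 230 [ 20.1   5.3 -13.2] [ 24.4   4.8 -26.7]
290 253 [ 19.5   4.6 -36.1] [-17.6   7.5  49.5]
290 272 [-23.    7.1  35.4] [-90.8  11.8 170.5]
305 183 [  4.3  25.6 171.4] [2
[... 465 characters left out ...]
.4  33.4]
row 260 321 [-15.1  24.4  33.4] [-12.8  24.3  28.4]
row 260 323 [-12.   24.6  26.8] [-9.8 24.5 21.7]
row 260 365 [ 16.2  30.8 -35.4] [ 10.3  34.8 -22.4]
row 260 372 [ 10.3  37.2 -22.4] [  6.8  39.9 -14.8]
row 260 380 [  6.9  42.8 -15. ] [-68.4  98.  150.8]
row 290 181 [ 11.8 -30.8 -48.5] [  8.1 -32.6 -42. ]
row 290 233 [-20.  -23.3   7.9] [-82.9 -40.4 119.4]
row 290 264 [-85.6 -14.1 124.2] [-109.8  -15.4  167.2]
row 290 265 [-109.8  -15.4  167.2] [-94.7 -13.1 140.4]
row 290 275 [-104.3   -4.8  157.4] [-107.    -3.8  162.1]
row 290 276 [-107.    -3.8  162.1] [-111.1   -2.9  169.4]
row 290 325 [-98.7  44.5 147.4] [-21.8  24.6  11.1]
row 290 379 [  8.1  34.5 -41.9] [ 12.1  32.4 -49.1]
```

Run:
```python
from h import *
snap('scene','sc5')
```

```text
(no output)
```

View pics/wr5.png

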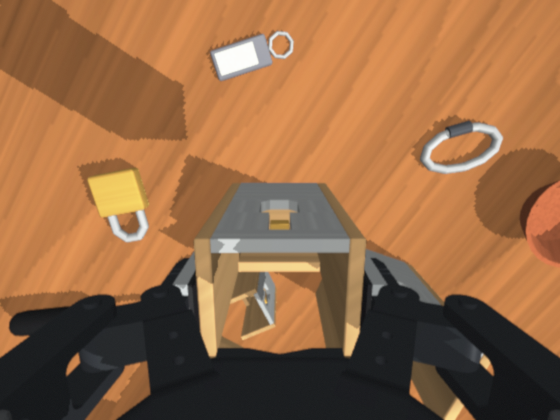

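View pics/sc5.png

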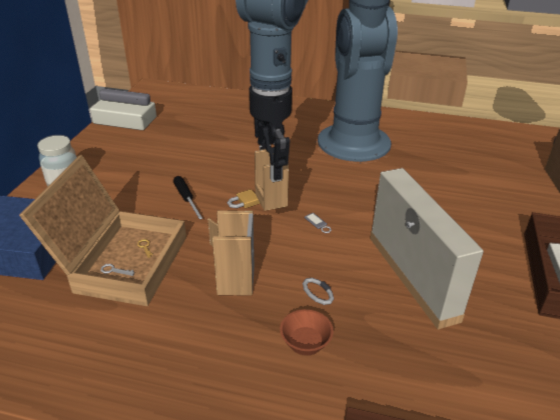

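Pocket in tool coordinates: back face at x=+24.8, y centre +0.7, middle 13.5 mm below the TCP, catch down. Next I'll go to stand-off in front of the screw, with TCP at wall x=-60, y≈-5.2, z≈149.

Request:
{"name": "move_arm", "arguments": {"targets": [{"dx": 0.0178, "dy": 0.024, "dz": 0.0027, "wx": 0, "wy": 0, "wz": 0, "fingers": 40}, {"dx": 0.0178, "dy": 0.024, "dz": 0.0027, "wx": 0, "wy": 0, "wz": 0, "fingers": 40}, {"dx": 0.0178, "dy": 0.024, "dz": 0.0027, "wx": 0, "wy": 0, "wz": 0, "fingers": 40}, {"dx": 0.0178, "dy": 0.024, "dz": 0.0027, "wx": 0, "wy": 0, "wz": 0, "fingers": 40}, {"dx": 0.0178, "dy": 0.024, "dz": 0.0027, "wx": 0, "wy": 0, "wz": 0, "fingers": 40}, {"dx": 0.0178, "dy": 0.024, "dz": 0.0027, "wx": 0, "wy": 0, "wz": 0, "fingers": 40}, {"dx": 0.0178, "dy": 0.024, "dz": 0.0027, "wx": 0, "wy": 0, "wz": 0, "fingers": 40}, {"dx": 0.0178, "dy": 0.024, "dz": 0.0027, "wx": 0, "wy": 0, "wz": 0.2, "fingers": 40}]}}

```text
clock: 6.37
eef_pos: [0.5501, 0.1134, 0.1503]
tool_rot: [-0.0, 0.476, 0.879, -0.0]
contact_force: [-0.1, -0.2, -1.4]
gripper_width: 0.693
```

Request:
{"name": "move_arm", "arguments": {"targets": [{"dx": 0, "dy": 0, "dz": 0, "wx": 0, "wy": 0, "wz": 0, "fingers": 40}, {"dx": 0, "dy": 0, "dz": 0, "wx": 0, "wy": 0, "wz": 0, "fingers": 40}, {"dx": 0, "dy": 0, "dz": 0, "wx": 0, "wy": 0, "wz": 0, "fingers": 40}, {"dx": 0, "dy": 0, "dz": 0, "wx": 0, "wy": 0, "wz": 0, "fingers": 40}]}}

```text
clock: 6.7
eef_pos: [0.5496, 0.1101, 0.1505]
tool_rot: [-0.0, 0.477, 0.879, -0.001]
contact_force: [0.2, 0.5, -2.2]
gripper_width: 0.694
```

Run:
```python
from h import *
info(); s=snap('wrist','wr6'); P=(cloud(s)-c)@W.T*1000
np.set_printoptions(precision=1,suppress=True,linewidth=200)
k=(P[...,0]<-2)&(P[...,0]>-16)&(P[...,2]>125)&(P[...,2]<165)&(abs(P[...,1])<25)
v,u=np.where(k)
if len(v):
  for r in range(v.min(),v.max()+1,1):
    uu=np.where(k[r])[0]
    if len(uu): print(r,uu.min(),uu.max(),P[r,uu.min()],P[r,uu.max()])
```

```text
t 6.7 tcp [0.5496 0.1101 0.1505] yaw toolx 122.99 toolz [-7.e-04 -1.e-03 -1.e+00] wall mm [-62.1  -4.6 150.5] F [ 0.2  0.5 -2.2] Fw [ 0.3 -0.4 -2.2] T [-0.01 -0.05  0.03] g 0.694 q [-0.73  0.34  0.55  1.91 -0.21  0.95  0.49]
129 274 285 [ -2.2  -3.3 143.7] [ -2.2  -8.1 145.7]
130 274 286 [ -2.6  -3.3 144.1] [ -2.6  -8.6 144.5]
131 274 286 [ -3.1  -3.3 144. ] [ -3.1  -8.6 143.6]
132 274 286 [ -3.5  -3.3 143.2] [ -3.5  -8.6 143.6]
133 274 286 [ -4.   -3.3 143.4] [ -4.   -8.6 143.2]
134 274 286 [ -4.4  -3.3 143.1] [ -4.4  -8.6 143.6]
135 274 286 [ -4.8  -3.3 143.6] [ -4.8  -8.6 144.5]
136 274 286 [ -5.4  -3.2 141.6] [ -5.3  -8.6 142.9]
137 274 286 [ -5.7  -3.2 143. ] [ -5.7  -8.6 143.9]
138 274 286 [ -6.1  -3.2 143.6] [ -6.1  -8.6 144.6]
139 274 286 [ -6.6  -3.2 143.4] [ -6.6  -8.6 143.7]
140 274 286 [ -7.   -3.2 143.1] [ -7.1  -8.6 143.2]
141 270 291 [ -7.5  -1.4 142.7] [ -7.6 -10.9 141.9]
142 268 293 [ -7.9  -0.5 143.5] [ -8.1 -11.8 141.7]
143 268 293 [ -8.3  -0.5 143.4] [ -8.4 -11.8 142.9]
144 268 293 [ -8.7  -0.5 143.8] [ -8.8 -11.8 143.5]
145 268 293 [ -9.2  -0.5 144.1] [ -9.3 -11.8 142.3]
146 268 293 [ -9.6  -0.5 143.7] [ -9.7 -11.8 143.1]
147 268 293 [-10.1  -0.5 143.6] [-10.2 -11.8 142.3]
148 268 293 [-10.5  -0.5 143.6] [-10.7 -11.8 142.4]
149 268 292 [-11.1  -0.5 142.4] [-10.9 -11.3 144.4]
150 270 290 [-11.4  -1.4 144. ] [-11.3 -10.4 145. ]
```

View pics/wr6.png

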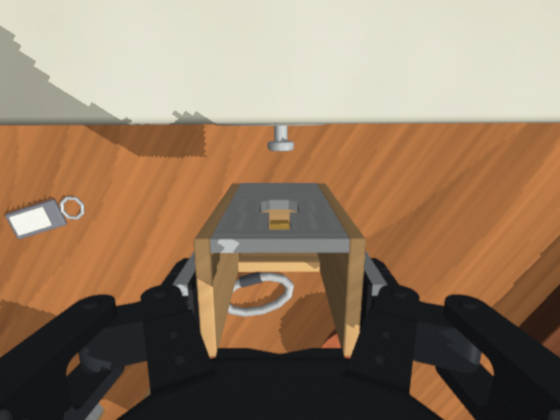

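The screw at (280,140) lines up with the keyhole at (280,215). I'll make a small y/z trim, then approach.

Request:
{"name": "move_arm", "arguments": {"targets": [{"dx": 0.008, "dy": 0.0007, "dz": 0.0012, "wx": 0, "wy": 0, "wz": 0, "fingers": 40}, {"dx": 0.008, "dy": 0, "dz": 0, "wx": 0, "wy": 0, "wz": 0, "fingers": 40}, {"dx": 0.005, "dy": 0, "dz": 0, "wx": 0, "wy": 0, "wz": 0, "fingers": 40}, {"dx": 0, "dy": 0, "dz": 0, "wx": 0, "wy": 0, "wz": 0, "fingers": 40}, {"dx": 0, "dy": 0, "dz": 0, "wx": 0, "wy": 0, "wz": 0, "fingers": 40}, {"dx": 0, "dy": 0, "dz": 0, "wx": 0, "wy": 0, "wz": 0, "fingers": 40}]}}

```text
clock: 7.25
eef_pos: [0.5391, 0.1299, 0.1496]
tool_rot: [0.0, 0.476, 0.879, 0.0]
contact_force: [-0.1, 0.2, -2.4]
gripper_width: 0.695
```

Run:
```python
from h import *
info(); s=snap('wrist','wr7')
```

```text
t 7.25 tcp [0.5391 0.1299 0.1496] yaw toolx 123.12 toolz [ 3.e-04 -0.e+00 -1.e+00] wall mm [-39.8  -6.6 149.6] F [-0.1  0.2 -2.4] Fw [ 0.2 -0.  -2.4] T [-0.03  0.01 -0.01] g 0.695 q [-0.77  0.32  0.54  1.93 -0.2   0.95  0.44]
```

View pics/wr7.png

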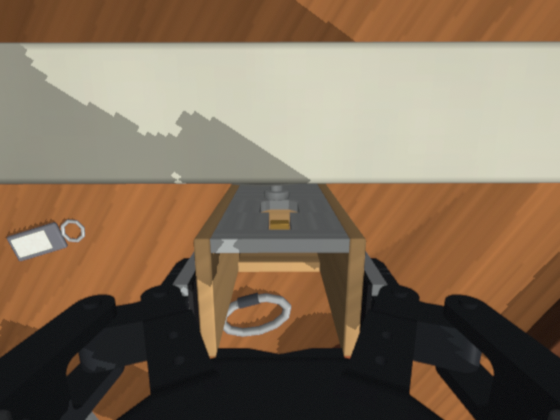

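Request:
{"name": "move_arm", "arguments": {"targets": [{"dx": 0.001, "dy": -0.0011, "dz": 0, "wx": 0, "wy": 0, "wz": 0, "fingers": 40}, {"dx": 0.002, "dy": 0, "dz": 0, "wx": 0, "wy": 0, "wz": 0, "fingers": 40}, {"dx": 0.002, "dy": 0, "dz": 0, "wx": 0, "wy": 0, "wz": 0, "fingers": 40}, {"dx": 0, "dy": 0, "dz": 0, "wx": 0, "wy": 0, "wz": 0, "fingers": 40}, {"dx": 0, "dy": 0, "dz": 0, "wx": 0, "wy": 0, "wz": 0, "fingers": 40}]}}

```text
clock: 7.72
eef_pos: [0.5353, 0.1337, 0.1494]
tool_rot: [-0.0, 0.476, 0.879, 0.0]
contact_force: [0.3, 0.6, -1.8]
gripper_width: 0.697
```

Run:
```python
from h import *
info(); s=snap('wrist','wr8'); cv2.imwrite('pics/wr8c.png',cv2.resize(s['pixels'][150:270,190:370],None,fx=4,fy=4,interpolation=cv2.INTER_CUBIC))
```

```text
t 7.72 tcp [0.5353 0.1337 0.1494] yaw toolx 123.12 toolz [-1.e-04  1.e-04 -1.e+00] wall mm [-34.6  -5.5 149.4] F [ 0.3  0.6 -1.8] Fw [ 0.3 -0.6 -1.8] T [ 0.   -0.06 -0.05] g 0.697 q [-0.78  0.32  0.54  1.93 -0.2   0.94  0.43]
```

View pics/wr8c.png

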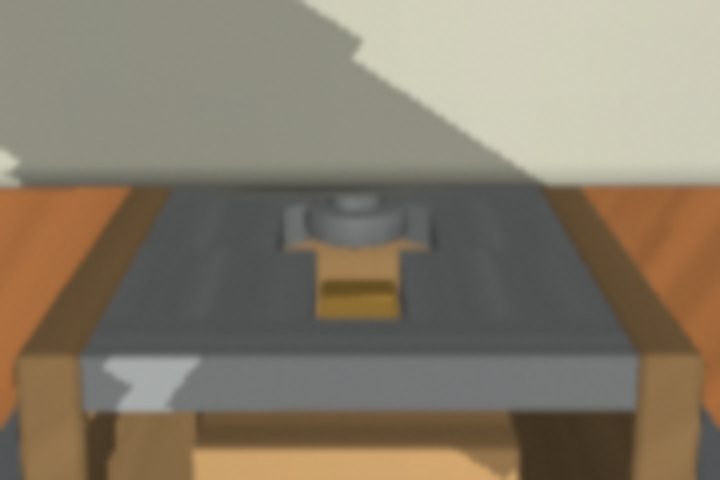

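The crop shows the head centred in the round part at (356,220), with the plate already past the head's front face and no contact force. I'll go on to the wall.

Request:
{"name": "move_arm", "arguments": {"targets": [{"dx": 0.002, "dy": 0, "dz": 0, "wx": 0, "wy": 0, "wz": 0, "fingers": 40}, {"dx": 0.002, "dy": 0, "dz": 0, "wx": 0, "wy": 0, "wz": 0, "fingers": 40}, {"dx": 0.002, "dy": 0, "dz": 0, "wx": 0, "wy": 0, "wz": 0, "fingers": 40}, {"dx": 0.001, "dy": 0, "dz": 0, "wx": 0, "wy": 0, "wz": 0, "fingers": 40}, {"dx": 0, "dy": 0, "dz": 0, "wx": 0, "wy": 0, "wz": 0, "fingers": 40}]}}

```text
clock: 8.18
eef_pos: [0.5313, 0.1398, 0.1494]
tool_rot: [-0.0, 0.476, 0.879, 0.0]
contact_force: [-0.7, -0.1, -2.2]
gripper_width: 0.693
```

Run:
```python
from h import *
info()
```

```text
t 8.18 tcp [0.5313 0.1398 0.1494] yaw toolx 123.14 toolz [-2.e-04  2.e-04 -1.e+00] wall mm [-27.3  -5.6 149.4] F [-0.7 -0.1 -2.2] Fw [ 0.3  0.6 -2.2] T [-0.06  0.02 -0.03] g 0.693 q [-0.79  0.31  0.53  1.94 -0.2   0.94  0.42]
```

Free so far. I'll feel for the wall in 1 mm steps.

Request:
{"name": "move_arm", "arguments": {"targets": [{"dx": 0.001, "dy": 0, "dz": 0, "wx": 0, "wy": 0, "wz": 0, "fingers": 40}, {"dx": 0.001, "dy": 0, "dz": 0, "wx": 0, "wy": 0, "wz": 0, "fingers": 40}, {"dx": 0, "dy": 0, "dz": 0, "wx": 0, "wy": 0, "wz": 0, "fingers": 40}, {"dx": 0, "dy": 0, "dz": 0, "wx": 0, "wy": 0, "wz": 0, "fingers": 40}]}}

```text
clock: 8.52
eef_pos: [0.5304, 0.141, 0.1495]
tool_rot: [-0.0, 0.476, 0.879, -0.0]
contact_force: [0.4, -0.0, -2.2]
gripper_width: 0.697
```

Run:
```python
from h import *
info()
```

```text
t 8.52 tcp [0.5304 0.141  0.1495] yaw toolx 123.1 toolz [-1.e-04 -0.e+00 -1.e+00] wall mm [-25.8  -5.5 149.5] F [ 0.4 -0.  -2.2] Fw [-0.2 -0.3 -2.2] T [ 0.08  0.   -0.01] g 0.697 q [-0.79  0.31  0.53  1.94 -0.19  0.94  0.41]
```

Request:
{"name": "move_arm", "arguments": {"targets": [{"dx": 0.0007, "dy": 0, "dz": 0, "wx": 0, "wy": 0, "wz": 0, "fingers": 40}, {"dx": 0, "dy": 0, "dz": 0, "wx": 0, "wy": 0, "wz": 0, "fingers": 40}, {"dx": 0, "dy": 0, "dz": 0, "wx": 0, "wy": 0, "wz": 0, "fingers": 40}]}}

```text
clock: 8.77
eef_pos: [0.5301, 0.1416, 0.1495]
tool_rot: [0.0, 0.476, 0.879, 0.0]
contact_force: [0.2, 0.0, -2.4]
gripper_width: 0.694
```

Run:
```python
from h import *
info(); s=snap('wrist','wr9'); cv2.imwrite('pics/wr9c.png',cv2.resize(s['pixels'][150:270,190:370],None,fx=4,fy=4,interpolation=cv2.INTER_CUBIC))
```

```text
t 8.77 tcp [0.5301 0.1416 0.1495] yaw toolx 123.1 toolz [ 0.  0. -1.] wall mm [-25.1  -5.5 149.5] F [ 0.2  0.  -2.4] Fw [-0.1 -0.2 -2.4] T [-0.06  0.01 -0.02] g 0.694 q [-0.79  0.31  0.53  1.94 -0.19  0.94  0.41]
```

View pics/wr9c.png

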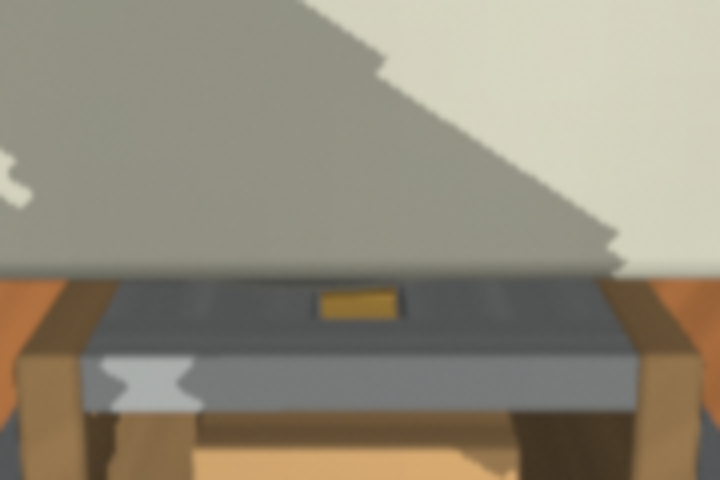

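The plate is within about 1 mm of the wall and the head is through. Now I'll pull down gently.

Request:
{"name": "move_arm", "arguments": {"targets": [{"dx": 0, "dy": 0, "dz": 0.002, "wx": 0, "wy": 0, "wz": 0, "fingers": 40}, {"dx": 0, "dy": 0, "dz": 0.002, "wx": 0, "wy": 0, "wz": 0, "fingers": 40}, {"dx": 0, "dy": 0, "dz": 0.002, "wx": 0, "wy": 0, "wz": 0, "fingers": 40}, {"dx": 0, "dy": 0, "dz": 0.002, "wx": 0, "wy": 0, "wz": 0, "fingers": 40}, {"dx": 0, "dy": 0, "dz": 0.002, "wx": 0, "wy": 0, "wz": 0, "fingers": 40}, {"dx": 0, "dy": 0, "dz": 0, "wx": 0, "wy": 0, "wz": 0, "fingers": 40}, {"dx": 0, "dy": 0, "dz": 0, "wx": 0, "wy": 0, "wz": 0, "fingers": 40}]}}

```text
clock: 9.4
eef_pos: [0.5299, 0.1415, 0.1392]
tool_rot: [-0.0, 0.476, 0.879, -0.0]
contact_force: [0.2, -1.0, -2.1]
gripper_width: 0.698
```

Run:
```python
from h import *
info()
```

```text
t 9.4 tcp [0.5299 0.1415 0.1392] yaw toolx 123.09 toolz [-5.e-04 -3.e-04 -1.e+00] wall mm [-25.1  -5.3 139.2] F [ 0.2 -1.  -2.1] Fw [-1.   0.4 -2.1] T [-0.04 -0.03  0.04] g 0.698 q [-0.79  0.33  0.53  1.95 -0.2   0.92  0.42]
```

Request:
{"name": "move_arm", "arguments": {"targets": [{"dx": 0, "dy": 0, "dz": 0.002, "wx": 0, "wy": 0, "wz": 0, "fingers": 40}, {"dx": 0, "dy": 0, "dz": 0.002, "wx": 0, "wy": 0, "wz": 0, "fingers": 40}, {"dx": 0, "dy": 0, "dz": 0.001, "wx": 0, "wy": 0, "wz": 0, "fingers": 40}, {"dx": 0, "dy": 0, "dz": 0.001, "wx": 0, "wy": 0, "wz": 0, "fingers": 40}, {"dx": 0, "dy": 0, "dz": 0.001, "wx": 0, "wy": 0, "wz": 0, "fingers": 40}, {"dx": 0, "dy": 0, "dz": 0, "wx": 0, "wy": 0, "wz": 0, "fingers": 40}, {"dx": 0, "dy": 0, "dz": 0, "wx": 0, "wy": 0, "wz": 0, "fingers": 40}]}}

```text
clock: 9.98
eef_pos: [0.5301, 0.1416, 0.1325]
tool_rot: [-0.0, 0.476, 0.879, 0.0]
contact_force: [-1.0, -0.3, -2.1]
gripper_width: 0.694
```

Run:
```python
from h import *
info()
```

```text
t 9.98 tcp [0.5301 0.1416 0.1325] yaw toolx 123.09 toolz [-1.e-04  1.e-04 -1.e+00] wall mm [-25.1  -5.5 132.5] F [-1.  -0.3 -2.1] Fw [ 0.3  1.  -2.1] T [0.   0.09 0.03] g 0.694 q [-0.79  0.34  0.53  1.95 -0.21  0.91  0.43]
```

Request:
{"name": "move_arm", "arguments": {"targets": [{"dx": 0, "dy": 0, "dz": 0.001, "wx": 0, "wy": 0, "wz": 0, "fingers": 40}, {"dx": 0, "dy": 0, "dz": 0.001, "wx": 0, "wy": 0, "wz": 0, "fingers": 40}, {"dx": 0, "dy": 0, "dz": 0.001, "wx": 0, "wy": 0, "wz": 0, "fingers": 40}, {"dx": 0, "dy": 0, "dz": 0, "wx": 0, "wy": 0, "wz": 0, "fingers": 40}, {"dx": 0, "dy": 0, "dz": 0, "wx": 0, "wy": 0, "wz": 0, "fingers": 40}]}}

```text
clock: 10.4
eef_pos: [0.5302, 0.1416, 0.1302]
tool_rot: [-0.0, 0.476, 0.879, 0.0]
contact_force: [-2.2, -1.4, 5.8]
gripper_width: 0.696
```

Run:
```python
from h import *
info()
```

```text
t 10.4 tcp [0.5302 0.1416 0.1302] yaw toolx 123.09 toolz [-0.e+00  5.e-04 -1.e+00] wall mm [-25.2  -5.7 130.2] F [-2.2 -1.4  5.8] Fw [0.  2.6 5.8] T [-0.05  0.64  0.11] g 0.696 q [-0.78  0.34  0.53  1.95 -0.22  0.9   0.43]
```

Request:
{"name": "move_arm", "arguments": {"targets": [{"dx": 0, "dy": 0, "dz": 0.001, "wx": 0, "wy": 0, "wz": 0, "fingers": 40}, {"dx": 0, "dy": 0, "dz": 0.001, "wx": 0, "wy": 0, "wz": 0, "fingers": 40}, {"dx": 0, "dy": 0, "dz": 0, "wx": 0, "wy": 0, "wz": 0, "fingers": 40}, {"dx": 0, "dy": 0, "dz": 0, "wx": 0, "wy": 0, "wz": 0, "fingers": 40}]}}

```text
clock: 10.73
eef_pos: [0.5302, 0.1416, 0.128]
tool_rot: [-0.0, 0.476, 0.879, 0.0]
contact_force: [-2.6, -0.7, 5.4]
gripper_width: 0.695
```

Run:
```python
from h import *
info()
```

```text
t 10.73 tcp [0.5302 0.1416 0.128 ] yaw toolx 123.1 toolz [ 1.e-04  4.e-04 -1.e+00] wall mm [-25.2  -5.7 128. ] F [-2.6 -0.7  5.4] Fw [0.8 2.6 5.4] T [-0.05  0.6   0.08] g 0.695 q [-0.78  0.34  0.52  1.95 -0.22  0.9   0.43]
```

The catch is moving at about 7.7 N, as expected. I'll continue to the stop.

Request:
{"name": "move_arm", "arguments": {"targets": [{"dx": 0, "dy": 0, "dz": 0.001, "wx": 0, "wy": 0, "wz": 0, "fingers": 40}, {"dx": 0, "dy": 0, "dz": 0.001, "wx": 0, "wy": 0, "wz": 0, "fingers": 40}, {"dx": 0, "dy": 0, "dz": 0.0005, "wx": 0, "wy": 0, "wz": 0, "fingers": 40}, {"dx": 0, "dy": 0, "dz": 0, "wx": 0, "wy": 0, "wz": 0, "fingers": 40}, {"dx": 0, "dy": 0, "dz": 0, "wx": 0, "wy": 0, "wz": 0, "fingers": 40}]}}

```text
clock: 11.15
eef_pos: [0.5302, 0.1416, 0.1253]
tool_rot: [0.0, 0.476, 0.879, 0.0]
contact_force: [-3.5, -0.5, 5.1]
gripper_width: 0.694
```

Run:
```python
from h import *
info()
```

```text
t 11.15 tcp [0.5302 0.1416 0.1253] yaw toolx 123.1 toolz [ 2.e-04  3.e-04 -1.e+00] wall mm [-25.2  -5.7 125.3] F [-3.5 -0.5  5.1] Fw [1.5 3.2 5.1] T [-0.05  0.52  0.04] g 0.694 q [-0.78  0.35  0.52  1.95 -0.22  0.89  0.43]
```

Request:
{"name": "move_arm", "arguments": {"targets": [{"dx": 0, "dy": 0, "dz": 0.0005, "wx": 0, "wy": 0, "wz": 0, "fingers": 40}, {"dx": 0, "dy": 0, "dz": 0.0005, "wx": 0, "wy": 0, "wz": 0, "fingers": 40}, {"dx": 0, "dy": 0, "dz": 0, "wx": 0, "wy": 0, "wz": 0, "fingers": 40}, {"dx": 0, "dy": 0, "dz": 0, "wx": 0, "wy": 0, "wz": 0, "fingers": 40}]}}

```text
clock: 11.48
eef_pos: [0.5302, 0.1416, 0.1242]
tool_rot: [0.0, 0.476, 0.879, 0.0]
contact_force: [-2.4, -0.7, 4.6]
gripper_width: 0.695
```

Run:
```python
from h import *
info()
```

```text
t 11.48 tcp [0.5302 0.1416 0.1242] yaw toolx 123.1 toolz [ 2.e-04  2.e-04 -1.e+00] wall mm [-25.2  -5.6 124.2] F [-2.4 -0.7  4.6] Fw [0.7 2.4 4.6] T [-0.02  0.53  0.06] g 0.695 q [-0.78  0.35  0.52  1.96 -0.22  0.89  0.43]
```

Request:
{"name": "move_arm", "arguments": {"targets": [{"dx": 0, "dy": 0, "dz": 0.0005, "wx": 0, "wy": 0, "wz": 0, "fingers": 40}, {"dx": 0, "dy": 0, "dz": 0, "wx": 0, "wy": 0, "wz": 0, "fingers": 40}, {"dx": 0, "dy": 0, "dz": 0, "wx": 0, "wy": 0, "wz": 0, "fingers": 40}]}}

```text
clock: 11.73
eef_pos: [0.5302, 0.1416, 0.1239]
tool_rot: [-0.0, 0.476, 0.879, 0.0]
contact_force: [-2.3, -0.3, 7.2]
gripper_width: 0.695
```

Request:
{"name": "move_arm", "arguments": {"targets": [{"dx": 0, "dy": 0, "dz": 0.0005, "wx": 0, "wy": 0, "wz": 0, "fingers": 40}, {"dx": 0, "dy": 0, "dz": 0, "wx": 0, "wy": 0, "wz": 0, "fingers": 40}, {"dx": 0, "dy": 0, "dz": 0, "wx": 0, "wy": 0, "wz": 0, "fingers": 40}]}}

```text
clock: 11.98
eef_pos: [0.5303, 0.1417, 0.1238]
tool_rot: [-0.0, 0.476, 0.879, 0.0]
contact_force: [-4.1, -1.3, 7.7]
gripper_width: 0.699
```

Run:
```python
from h import *
info(); s=snap('wrist','wr10'); cv2.imwrite('pics/wr10c.png',cv2.resize(s['pixels'][170:290,190:370],None,fx=4,fy=4,interpolation=cv2.INTER_CUBIC))
```

```text
t 11.98 tcp [0.5303 0.1417 0.1238] yaw toolx 123.1 toolz [-1.e-04  6.e-04 -1.e+00] wall mm [-25.2  -5.7 123.8] F [-4.1 -1.3  7.7] Fw [1.1 4.2 7.7] T [-0.   0.9  0.1] g 0.699 q [-0.78  0.35  0.52  1.96 -0.22  0.89  0.43]
```

View pics/wr10c.png

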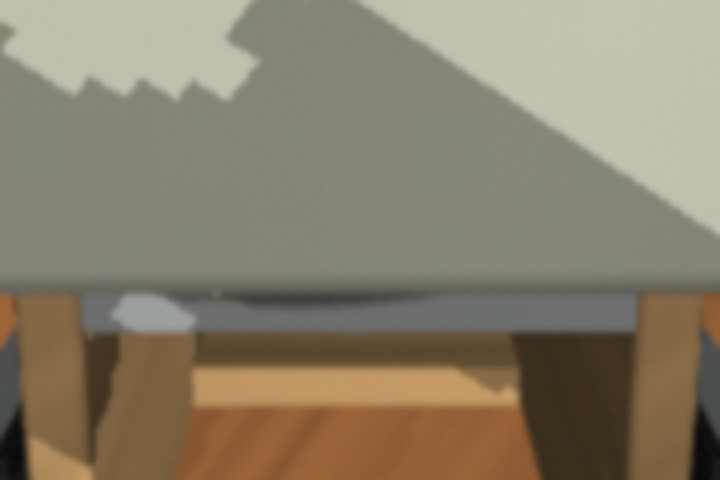

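The force is rising while the motion has nearly stopped, so this is the dead stop. I'll take one or two more small steps to confirm.

Request:
{"name": "move_arm", "arguments": {"targets": [{"dx": 0, "dy": 0, "dz": 0.0005, "wx": 0, "wy": 0, "wz": 0, "fingers": 40}, {"dx": 0, "dy": 0, "dz": 0.0005, "wx": 0, "wy": 0, "wz": 0, "fingers": 40}, {"dx": 0, "dy": 0, "dz": 0, "wx": 0, "wy": 0, "wz": 0, "fingers": 40}, {"dx": 0, "dy": 0, "dz": 0, "wx": 0, "wy": 0, "wz": 0, "fingers": 40}]}}

```text
clock: 12.37
eef_pos: [0.5303, 0.1417, 0.1236]
tool_rot: [-0.0, 0.476, 0.879, 0.0]
contact_force: [-4.5, -2.0, 13.2]
gripper_width: 0.701
```

Request:
{"name": "move_arm", "arguments": {"targets": [{"dx": 0, "dy": 0, "dz": 0.0005, "wx": 0, "wy": 0, "wz": 0, "fingers": 40}, {"dx": 0, "dy": 0, "dz": 0.0005, "wx": 0, "wy": 0, "wz": 0, "fingers": 40}, {"dx": 0, "dy": 0, "dz": 0, "wx": 0, "wy": 0, "wz": 0, "fingers": 40}, {"dx": 0, "dy": 0, "dz": 0, "wx": 0, "wy": 0, "wz": 0, "fingers": 40}]}}

```text
clock: 12.7
eef_pos: [0.5304, 0.1417, 0.1233]
tool_rot: [-0.001, 0.476, 0.879, 0.0]
contact_force: [-6.3, -2.3, 17.3]
gripper_width: 0.697
```

Run:
```python
from h import *
info()
```

```text
t 12.7 tcp [0.5304 0.1417 0.1233] yaw toolx 123.09 toolz [-7.0e-04  1.5e-03 -1.0e+00] wall mm [-25.2  -5.8 123.3] F [-6.3 -2.3 17.3] Fw [ 1.5  6.5 17.3] T [-0.08  1.63  0.2 ] g 0.697 q [-0.78  0.35  0.52  1.95 -0.22  0.89  0.43]
```

The dead stop is confirmed: the reading is 17 N and the TCP has stopped, 8.2 mm below first catch contact. I'll relax the pull, then open.

Request:
{"name": "move_arm", "arguments": {"targets": [{"dx": 0, "dy": 0, "dz": -0.001, "wx": 0, "wy": 0, "wz": 0, "fingers": 40}, {"dx": 0, "dy": 0, "dz": -0.001, "wx": 0, "wy": 0, "wz": 0, "fingers": 40}, {"dx": 0, "dy": 0, "dz": -0.001, "wx": 0, "wy": 0, "wz": 0, "fingers": 40}, {"dx": 0, "dy": 0, "dz": 0, "wx": 0, "wy": 0, "wz": 0, "fingers": 40}, {"dx": 0, "dy": 0, "dz": 0, "wx": 0, "wy": 0, "wz": 0, "fingers": 40}]}}

```text
clock: 13.12
eef_pos: [0.5302, 0.1416, 0.124]
tool_rot: [0.0, 0.476, 0.879, 0.0]
contact_force: [-2.4, -0.9, 4.6]
gripper_width: 0.692
```

Run:
```python
from h import *
info()
```

```text
t 13.12 tcp [0.5302 0.1416 0.124 ] yaw toolx 123.1 toolz [ 1.e-04 -0.e+00 -1.e+00] wall mm [-25.2  -5.6 124. ] F [-2.4 -0.9  4.6] Fw [0.6 2.5 4.6] T [-0.02  0.51  0.08] g 0.692 q [-0.78  0.35  0.52  1.96 -0.22  0.89  0.43]
```

Request:
{"name": "move_arm", "arguments": {"targets": [{"dx": 0, "dy": -0.0005, "dz": -0.0003, "wx": 0, "wy": 0, "wz": 0, "fingers": 40}, {"dx": 0, "dy": 0, "dz": 0, "wx": 0, "wy": 0, "wz": 0, "fingers": 40}, {"dx": 0, "dy": 0, "dz": 0, "wx": 0, "wy": 0, "wz": 0, "fingers": 80}, {"dx": 0, "dy": 0, "dz": 0, "wx": 0, "wy": 0, "wz": 0, "fingers": 100}, {"dx": 0, "dy": 0, "dz": 0, "wx": 0, "wy": 0, "wz": 0, "fingers": 100}, {"dx": 0, "dy": 0, "dz": 0, "wx": 0, "wy": 0, "wz": 0, "fingers": 100}, {"dx": 0, "dy": 0, "dz": 0, "wx": 0, "wy": 0, "wz": 0, "fingers": 100}, {"dx": 0, "dy": 0, "dz": 0, "wx": 0, "wy": 0, "wz": 0, "fingers": 100}]}}

```text
clock: 13.78
eef_pos: [0.5297, 0.1412, 0.1242]
tool_rot: [0.0, 0.476, 0.879, -0.0]
contact_force: [-0.2, 0.7, -0.5]
gripper_width: 0.999
```

Run:
```python
from h import *
info(); snap('wrist','wr11')
```

```text
t 13.78 tcp [0.5297 0.1412 0.1242] yaw toolx 123.09 toolz [ 0.e+00 -1.e-04 -1.e+00] wall mm [-25.2  -5.  124.2] F [-0.2  0.7 -0.5] Fw [ 0.7 -0.2 -0.5] T [-0.03  0.03 -0.02] g 0.999 q [-0.78  0.35  0.52  1.96 -0.22  0.89  0.43]
```

View pics/wr11.png

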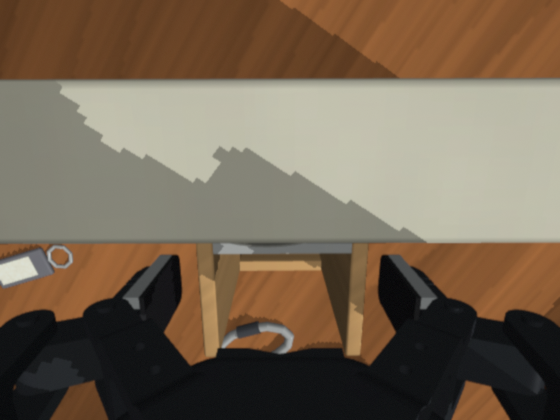

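The pocket stays up, straight and flat against the wall, with the fingers clear on both sides. I'll retreat straight up and check.

Request:
{"name": "move_arm", "arguments": {"targets": [{"dx": 0, "dy": 0, "dz": -0.01, "wx": 0, "wy": 0, "wz": 0, "fingers": 100}, {"dx": 0, "dy": 0, "dz": -0.02, "wx": 0, "wy": 0, "wz": 0, "fingers": 100}, {"dx": 0, "dy": 0, "dz": -0.03, "wx": 0, "wy": 0, "wz": 0, "fingers": 100}, {"dx": 0, "dy": 0, "dz": -0.03, "wx": 0, "wy": 0, "wz": 0, "fingers": 100}, {"dx": -0.02, "dy": 0, "dz": -0.03, "wx": 0, "wy": 0, "wz": 0, "fingers": 100}, {"dx": -0.02, "dy": 0, "dz": 0, "wx": 0, "wy": 0, "wz": 0, "fingers": 100}, {"dx": 0, "dy": 0, "dz": 0, "wx": 0, "wy": 0, "wz": 0, "fingers": 100}, {"dx": 0, "dy": 0, "dz": 0, "wx": 0, "wy": 0, "wz": 0, "fingers": 100}]}}

```text
clock: 14.5
eef_pos: [0.5523, 0.1063, 0.2456]
tool_rot: [0.001, 0.478, 0.878, 0.001]
contact_force: [-0.1, 0.3, 0.7]
gripper_width: 1.001
```

Run:
```python
from h import *
np.set_printoptions(precision=1,suppress=True,linewidth=200)
info(); snap('scene','sc12'); s=snap('wrist','wr12'); P=(cloud(s)-c)@W.T*1000
m=(abs(P[...,1]+6)<40)&(P[...,0]<-1)&(P[...,0]>-60)&(P[...,2]>135)&(P[...,2]<168)
Q=P[m]; print(len(Q),'top z',np.median(Q[:,2])); T=Q[abs(Q[:,2]-np.median(Q[:,2]))<5]
print(cv2.minAreaRect(T[:,:2].astype(np.float32)),T.min(0),T.max(0))
```

```text
t 14.5 tcp [0.6 0.1 0.2] yaw toolx 122.9 toolz [ 0.  0. -1.] wall mm [-66.8  -4.7 245.6] F [-0.1  0.3  0.7] Fw [ 0.3 -0.1  0.7] T [ 0.  0. -0.] g 1.001 q [-0.8  0.2  0.6  1.8 -0.1  1.1  0.4]
2287 top z 160.46219640402785
((-24.856571197509766, -6.864316940307617), (60.14308547973633, 47.37514114379883), 89.80577850341797) [-48.6 -36.9 155.5] [ -1.1  23.2 162.9]
```

View pics/sc12.png

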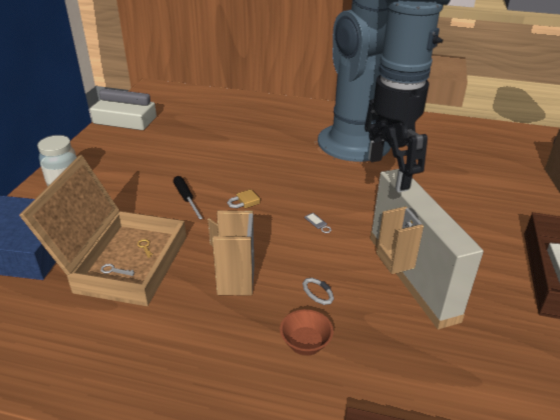

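View pics/wr12.png

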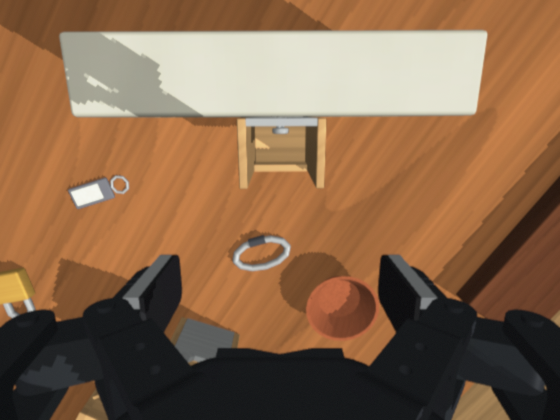

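The pocket hangs straight: rim top at 160.5 mm, so the middle is at 110.5 mm, exactly where a fully raised catch puts it. It is 0.2° off the wall line, flat, and centred at y=-6.9. Nothing else has moved. I'll hand it in.

Run:
```python
from h import *
print(ctrl.job_done()); info()
```

```text
the job is handed in; nothing more can be done
None
the job is handed in; nothing more can be done
```

The middle-sized pocket is hanging on the screw with the catch pushed up, and I handed the job in at about 14.5 s; no verdict was reported. I gripped it across its side walls, passed the keyhole over the screw head without touching it, and pulled it down until the catch reached its dead stop. The catch took about 7–8 N to move. At the stop the screw carried about 20 N in all. I then eased off, let go and backed away.

**Last checks:**
- **Height:** the pocket's middle is at 110.5 mm, which is the height expected with the catch fully up. I inferred the catch position from this and the dead stop; I did not see it directly.
- **Position on the wall:** the back plate is about 1 mm off the wall or less. The pocket is about 0.2° off the wall line and centred within about 1 mm of the screw.
- **Contact and surroundings:** the gripper was clear of everything, with only sensor-level force readings. The other things looked unmoved by eye in the last pictures.

One reading was off: during the pull there was a small sideways force, reaching about 6.5 N at the stop. I eased it off before letting go. No check failed, though my first three move calls were refused because each row had to list every field; nothing moved.

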